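# Flip the lathe faceplate down the turn-over chute

### The arm

A 6-joint arm with a two-finger parallel gripper is mounted at the origin on a cart in front of the work surface, level with it; the furniture and walls round the work are solid. World frame = base frame: x ahead of the robot, y to its left, z up, the work surface at z = 0. Lengths are in m, angles in rad, forces in N, time in s.
With the tool pointing down it reaches from about 0.25 to 0.775 m from the base axis. Payload 8.9 kg.
Tool frame: the origin (TCP) lies midway between the tips of the shut fingers; the grasp point (between the pads) lies 19 mm behind it; z points along the fingers, x is the direction in which the jaws open and shut, and the axes are right-handed (so a half turn about z gives the same grasp; the last joint's range is limited). The gripper opens to 85 mm and grips with 20 to 120 N. Pads are 22 mm wide; open, the fingers measure 114 mm over their backs; the gripper's body (76 mm by 85 mm) begins 54 mm behind the grasp point. The pads swing forward as they close: fully open they stand 13 mm farther back than shut.
Start: joints at [1.004, 0.291, -0.153, 1.127, 0, 1.431], TCP at [0.218, 0.478, 0.231] pointing down, gripper open.
Joint ranges: [-2.52, 2.52], [-0.91, 1.74], [-1.3, 1.37], [-1.96, 2.02], [-1.52, 1.47], [-3.14, 3.14]. Speed limits (rad/s): [2.22, 2.22, 2.79, 3.14, 3.14, 3.14].

### API

Orientations are given as a rotation vector (axis times angle).
In Python, from cell import telemetry, cams, bot gives the robot as it stands. The module is installed in compiled form; this text tells all that it offers.
- The arm moves only by the tool arm_command, never from a script. Its argument "deltas" is a list that holds one entry, the list of rows, each a list of 7 numbers: the finger opening in m, from 0 to 0.0854, then the shift along the tool's x, y, z in m, then the turn, a rotation vector about the tool's x, y, z in rad. A call has 1 to 8 rows; each row is the pose to reach, as a shift and turn from the pose commanded when the call began, along the tool's axes at that moment; what a row does not reach only later rows make up. A row lasts 1/10 s, in which the tool goes at most 50 mm and 8.59 degrees, less where a joint would pass 70% of its speed; a pose out of reach is approached as far as the arm can. A call with a gripper value outside its range is refused whole. The fingers move at their own pace and stop on an object; "squeeze" is the grip in N (left out, the last holds). Time passes only in rows, so rows that repeat a pose let the fingers close. It gives the time, the measured TCP pose, the force and the opening at its end, in the units of the state.
- telemetry.observe(): the state, without advancing time (a new reading comes with each control period).
- cams.get_image(name): name is "scene" or "side" or "wrist"; returns a dict with "image" (384x512x3 uint8, blue, green, red), "fx", "fy", "cx", "cy" (pixels), "origin" and "orientation" of the camera in the world. Camera axes: x right, y down, z forward; pixel columns grow to the right and rows downward; lengths in m; the calibration is good to about 2 mm. The wrist camera is an equidistant fisheye: a pixel r from the principal point sees the ray r / f radians off the axis. A picture is of the moment at which its call begins. There is no depth.
- bot.close_job(): hands the job in, once; it reports no verdict.
The state is a dict: "time": time; "joint_positions": joint angles; "qvel": joint speeds; "effort": joint torques, N m; "tool_pos": TCP position; "tool_rot": TCP orientation; "ft_force": force on the tool from outside, world axes, zero at the start; "torque": the same for the moment, N m; "opening": opening from 0.0 (shut) to 1.0 (fully open).
Only numpy, scipy, OpenCV 4.12 (cv2) and the standard library are available. Lean on these libraries where they do the work, as an engineer would, in place of code of your own. Each camera call takes 0.05 s, during which the arm holds its last target.

### The job

Push the lathe faceplate off the raised deck of the wooden turn-over chute so that it goes down the short steep ramp and flips onto its other face: it must end lying flat in the landing bay at the bottom, hub down and flat mounting face up, left alone there. Do not lift it up off the deck; if it stops leaning on the ramp, tip it on over. Do not disturb the sanding block, the chuck key or the tape roll.

Things in the scene. Friction and masses are not known exactly. Their poses are not given: they have to be found in the camera images.
- faceplate_centre (a point): Lathe faceplate, the part to flip: loose brown steel disc, 80 mm in diameter, 20 mm high, 0.3 to 0.65 kg; flat mounting face on one side, narrower raised round hub on the other. Point: its centre, half-way up. Its z axis points out through the hub: up at the start, down once flipped; x, y mean nothing. Starts flat on the deck, centre 58 to 105 mm uphill of the deck edge.
- flip_chute: Wooden turn-over chute, waxed, fixed, 372 x 124 mm, open on top and at the rear (uphill) end. Origin: on the worktop below the middle of the deck edge; x axis along it, downhill; z up. Channel 100 mm wide inside; side walls 12 mm thick, 78 mm high (14 mm above the deck) from x = -160 to 110 mm, then 34 mm high.
- deck_edge (a point): Middle of the deck edge, on the deck surface. The level waxed deck, 64 mm high and 160 mm long, ends here; a flat aluminium ramp, 72 degrees steep, drops 52 mm to the bay floor, its foot 17 mm downhill. Freed as it tips, the plate may flip by itself; else it stays leaning on ramp or edge. Its upper rim is then 5 to 25 mm above the deck: pushed low, 50 mm past the edge, it goes over.
- bay_centre (a point): Middle of the landing bay, on its floor of grippy rubber mat, 12 mm above the worktop and 111 mm downhill of the deck edge. The bay is level, 183 mm long from the ramp's foot to a 34 mm high end stop. A fast shove (over 50 mm/s) can throw the plate out here unflipped.
- sanding_block: Brown rubber sanding block 52 x 68 x 24 mm on the worktop past the end stop of the chute, loose: leave alone. Origin: centre of its underside.
- chuck_key: Black T-shaped chuck key 70 x 70 x 12 mm lying beside the chute's bay, on the side away from the robot, loose: leave alone. Origin: centre of its underside.
- tape_roll: Roll of masking tape, 96 mm in diameter, 24 mm high, lying beside the chute's deck, on the side away from the robot, loose: leave alone. Origin: centre of its underside.
There are look-alikes about, which are no part of the job. There is more than one size of the part that bears faceplate_centre; the job needs the middle-sized.

How it is judged:
At the end, for the whole second after the job is handed in: The faceplate lies in the landing bay, turned over: hub down, flat face up, level to about 8 degrees, its centre 30 to 200 mm downhill of the deck edge, within 30 mm of the middle line and less than 30 mm above the worktop, at rest (angle between faceplate_centre's own z axis and vertical above 3 rad and x of faceplate_centre in the frame of flip_chute between 0.03 and 0.2 m and y of faceplate_centre in the frame of flip_chute between -0.03 and 0.03 m and height (world z) of faceplate_centre below 0.03 m and linear speed of faceplate below 0.02 m/s); the robot touches nothing.
It fails at once if the faceplate is lifted: its centre rises more than about 25 mm above its height on the deck (height (world z) of faceplate_centre above 0.1 m).
It fails at once if the sanding block is moved more than 25 mm (distance of sanding_block from where it was at the start of the episode above 0.025 m).
It fails at once if the chuck key is moved more than 25 mm (distance of chuck_key from where it was at the start of the episode above 0.025 m).
It fails at once if the tape roll is moved more than 25 mm (distance of tape_roll from where it was at the start of the episode above 0.025 m).
It also fails if it takes over 40 s, if anything falls off the work surface, if the arm or the gripper's body presses on something with over 40 N, if the wrist force passes 120 N, or if a joint passes its speed limit or range.

## Working session

There is one attempt and no reset: what is moved stays moved. The work goes in short steps, Python scripts to look and compute and a tool call to move; the robot and the scene stay as the last step left them, time stands still between calls to the robot, and variables do not carry over. Pictures are saved under pics/ and viewed, and the job is handed in when it is done.

Besides the shell and the picture viewer there is one more tool, called after "Call:" as name([rows], argument=value, ...), one row to a line, values as JSON. arm_command: Moves the arm, as the interface text tells. Its arguments: {"type":"object","properties":{"deltas":{"type":"array"},"squeeze":{"type":"number"}},"required":["deltas"]}

```bash
mkdir -p pics
cat > h.py <<'E'
import numpy as np, cv2
from scipy.spatial.transform import Rotation as R
from cell import telemetry, cams, bot
def snap(n,f):
    d=cams.get_image(n); cv2.imwrite('pics/'+f,d['image'])
    import pickle; pickle.dump(d,open('pics/'+f+'.pkl','wb')); return d
def rot(o):
    o=np.array(o,float)
    if o.shape==(3,3): return o
    return (R.from_rotvec(o) if o.size==3 else R.from_quat(o)).as_matrix()
def px2w(d,u,v,z):
    r=rot(d['orientation'])@np.array([(u-d['cx'])/d['fx'],(v-d['cy'])/d['fy'],1]); o=np.array(d['origin'])
    return o+r*(z-o[2])/r[2]
def w2px(d,p):
    c=rot(d['orientation']).T@(np.array(p)-np.array(d['origin']))
    return d['fx']*c[0]/c[2]+d['cx'],d['fy']*c[1]/c[2]+d['cy']
E
python3 - <<'E'
from h import *
for n in ['scene','side','wrist']:
    d=snap(n,n+'0.png'); print(n,d['fx'],d['fy'],d['cx'],d['cy'],d['origin'],d['orientation'])
print(telemetry.observe())
E
```

```text
scene 394.07043233763284 394.07043233763284 260.59119029171836 188.31476617619046 [ 0.32336938 -0.97969991  0.59605772] [-2.01931764  0.18755615 -0.13841619]
side 426.3087527612186 426.3087527612186 259.2795000951362 199.7539247768636 [ 0.50263661 -0.72269736  0.6723338 ] [-2.21001663  0.03162779  0.00361627]
wrist 297.3186396354542 297.3186396354542 254.15127185803576 186.3278632469671 [0.15001641 0.50913063 0.37467907] [2.425859   1.55942056 0.23195829]
{'time': 0.15, 'joint_positions': array([ 1.00370157e+00,  2.91145639e-01, -1.53932052e-01,  1.12668136e+00,
        5.27140046e-06,  1.43148026e+00]), 'qvel': array([ 7.57246744e-04, -1.04701197e-03,  1.94553731e-03, -9.50704131e-05,
       -1.52824892e-03,  1.04461649e-03]), 'effort': array([ 2.29363228e-03, -5.37371314e+01,  3.31521177e+01,  1.14280335e-02,
       -1.16908163e-04, -1.89522672e-05]), 'tool_pos': array([0.21762846, 0.47742266, 0.23087474]), 'tool_rot': array([ 2.64201361e+00,  1.69907714e+00, -1.37649230e-03]), 'ft_force': array([-0.10207805,  1.31493525,  0.24737771]), 'torque': array([0.00900973, 0.05773141, 0.04537467]), 'opening': 1.003869259974086}
```

View pics/scene0.png

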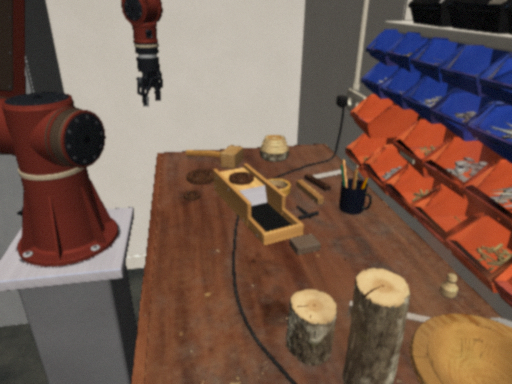

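View pics/side0.png

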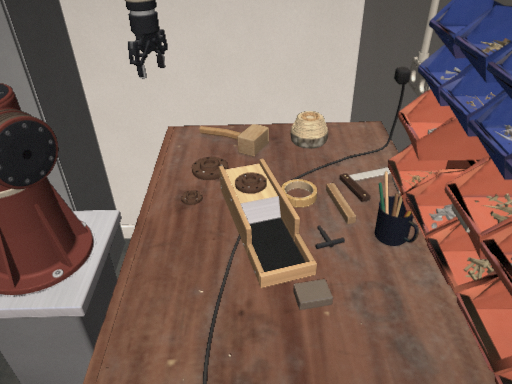

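View pics/wrist0.png

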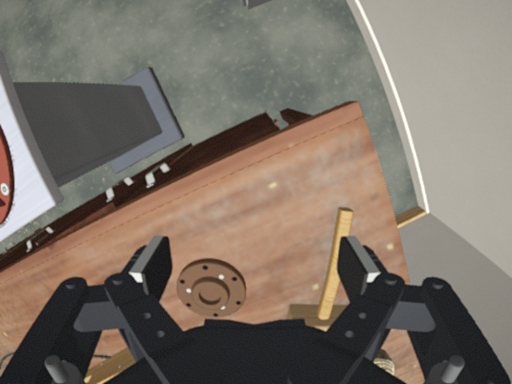

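Disc-like candidates in the side view are a large one on the bench at (210,167), a small one on the bench at (191,198), and one on the chute deck at (250,182). The tape roll at (299,193) is not a candidate. The deck disc fits the description, so I'll check it in a crop.

Run:
```python
import cv2
i=cv2.imread('pics/side0.png')[145:315,175:345]
cv2.imwrite('pics/crop0.png',cv2.resize(i,(600,600),interpolation=cv2.INTER_CUBIC)) # scale 3.529
i=cv2.imread('pics/scene0.png')[140:260,180:330]
cv2.imwrite('pics/crop1.png',cv2.resize(i,(750,600),interpolation=cv2.INTER_CUBIC)) #5
```

```text
(no output)
```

View pics/crop0.png

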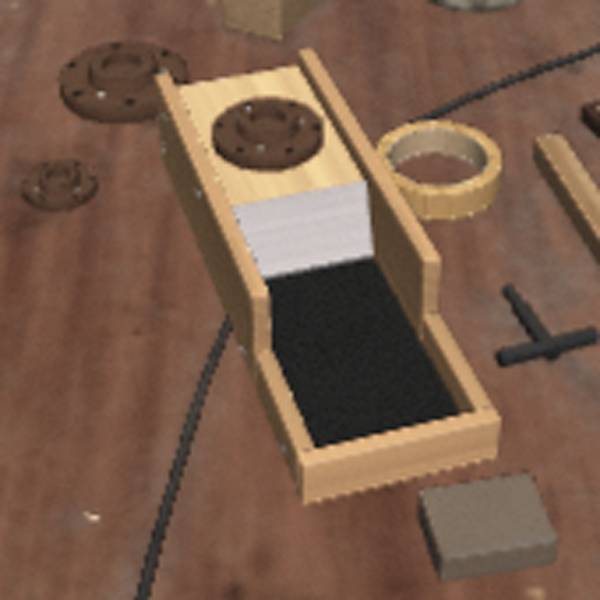

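View pics/crop1.png

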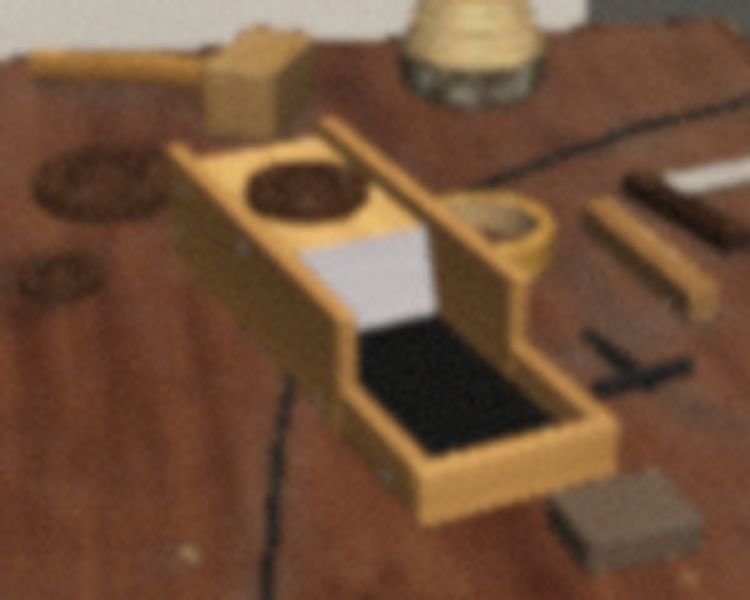

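```bash
cat > fit.py <<'E'
from h import *; import pickle
from scipy.optimize import least_squares
S=pickle.load(open('pics/side0.png.pkl','rb')); C=pickle.load(open('pics/scene0.png.pkl','rb'))
s=lambda x,y:(175+(x+.5)/3.529-.5,145+(y+.5)/3.529-.5)
c=lambda x,y:(180+(x+.5)/5-.5,140+(y+.5)/5-.5)
pts=[(S,(0,-50,64),s(234,207)),(S,(0,50,64),s(366,181)),(S,(110,62,78),s(439,261)),(S,(110,50,78),s(421,264)),(S,(110,-50,78),s(269,292)),
(S,(212,-62,34),s(302,481)),(S,(212,62,34),s(499,430)),(S,(212,-62,0),s(304,503)),(S,(212,62,0),s(498,455)),(S,(-160,62,78),s(313,50)),(S,(17,-50,12),s(262,279)),(S,(17,50,12),s(375,256)),
(C,(0,-50,64),c(303,254)),(C,(0,50,64),c(428,227)),(C,(110,62,78),c(527,277)),(C,(110,50,78),c(512,285)),(C,(212,-62,34),c(421,472)),(C,(212,62,34),c(616,428)),(C,(212,-62,0),c(421,525)),(C,(212,62,0),c(616,482)),(C,(17,50,12),c(437,316))]
def T(p,q):
    a=p[2]; return np.array([p[0]+np.cos(a)*q[0]-np.sin(a)*q[1],p[1]+np.sin(a)*q[0]+np.cos(a)*q[1],q[2]])
def res(p): return np.concatenate([np.array(w2px(d,T(p,np.array(q)/1e3)))-m for d,q,m in pts])
r=least_squares(res,[.45,.3,-1.4],loss='soft_l1')
print(r.x); print(np.round(r.fun.reshape(-1,2),1))
np.save('chute.npy',r.x)
# plate centre: mounting flange; ellipses
for d,uv in ((S,s(268,132)),(C,c(306,192))):
    w=px2w(d,*uv,.074); a=r.x[2]; v=w[:2]-r.x[:2]; print('plate',w, np.cos(a)*v[0]+np.sin(a)*v[1],-np.sin(a)*v[0]+np.cos(a)*v[1])
E
python3 fit.py
```

```text
[ 0.51138787  0.09489456 -1.30405587]
[[-2.1  0.4]
 [ 0.6  0.2]
 [ 1.2 -0.5]
 [ 1.2 -0.3]
 [ 0.4  0.6]
 [-0.5 -3.8]
 [ 0.8 -2.5]
 [-0.8  1.4]
 [ 0.1  1.8]
 [ 0.9 -1.1]
 [-7.3  1.2]
 [ 0.  -0.1]
 [-4.8  0.6]
 [-0.4  0. ]
 [ 0.8 -0.2]
 [ 0.2 -1. ]
 [-0.6  0.8]
 [ 0.7 -0.8]
 [-0.8  1.1]
 [-0.  -1.1]
 [-0.1 -0.8]]
plate [0.49146222 0.15662134 0.074     ] -0.06479600185426548 -0.0029505135720630273
plate [0.49018232 0.15073467 0.074     ] -0.05945487277543831 -0.005736810056655828
```

```bash
python3 - <<'E'
s=open('fit.py').read()
s=s.replace("pts=[(S,(0,-50,64),s(234,207)),","pts=[").replace("(S,(17,-50,12),s(262,279)),","").replace("(C,(0,-50,64),c(303,254)),","").replace("(S,(212,-62,34),s(302,481)),(S,(212,62,34),s(499,430)),","")
s+='''
th=np.linspace(0,2*np.pi,60)
for n,d,o,k,sz in (('s',S,(195,140),6,(100,130)),('c',C,(200,140),6,(130,100))):
    im=d['image'][o[1]:o[1]+sz[1],o[0]:o[0]+sz[0]]
    im=cv2.resize(im,None,fx=k,fy=k,interpolation=cv2.INTER_CUBIC)
    def line(P,col):
        uv=[[(w2px(d,T(r.x,np.array(q)))[i]+.5-o[i])*k-.5 for i in (0,1)] for q in P]
        cv2.polylines(im,[np.array(uv,np.int32)],False,col,1)
    line([(0,-.05,.064),(0,.05,.064),(.017,.05,.012)],(0,255,0))
    line([(-.16,-.062,.078),(.11,-.062,.078),(.11,-.05,.078),(-.16,-.05,.078)],(0,255,0)); line([(-.16,.05,.078),(.11,.05,.078),(.11,.062,.078),(-.16,.062,.078)],(0,255,0))
    px,py=-.062,-.004
    line([(px+.04*np.cos(t),py+.04*np.sin(t),.064) for t in th],(255,255,0))
    line([(px+.04*np.cos(t),py+.04*np.sin(t),.074) for t in th],(0,255,255))
    cv2.imwrite('pics/ov_%s.png'%n,im[:600,:800])
for nm,u,v,z in(('malletR',268,130,.03),('malletbot',252,152,0),('mallet top',252,128,.06),('mallet topR',268,125,.06),('tape',299,193,.024)): print(nm,px2w(S,u,v,z))
'''
open('fit2.py','w').write(s)
E
python3 fit2.py
```

```text
[ 0.51022598  0.09501974 -1.29755364]
[[ 0.1  0.1]
 [ 0.9 -0.7]
 [ 0.9 -0.5]
 [ 0.2  0.6]
 [-0.7  1.4]
 [ 0.   1.5]
 [ 0.1 -1.1]
 [-0.5 -0.2]
 [-0.8 -0. ]
 [ 0.5 -0.3]
 [-0.1 -1.1]
 [-0.5  0.8]
 [ 0.7 -1. ]
 [-0.7  1. ]
 [-0.1 -1.3]
 [-0.5 -0.8]]
plate [0.49146222 0.15662134 0.074     ] -0.06437973522448036 -0.001444130256918797
plate [0.49018232 0.15073467 0.074     ] -0.05905683605888591 -0.004265096830570702
malletR [0.54852242 0.51784193 0.03      ]
malletbot [0.49534635 0.4312492  0.        ]
mallet top [0.49715183 0.47568965 0.06      ]
mallet topR [0.54766151 0.4936741  0.06      ]
tape [0.61604907 0.17425764 0.024     ]
```

View pics/ov_s.png

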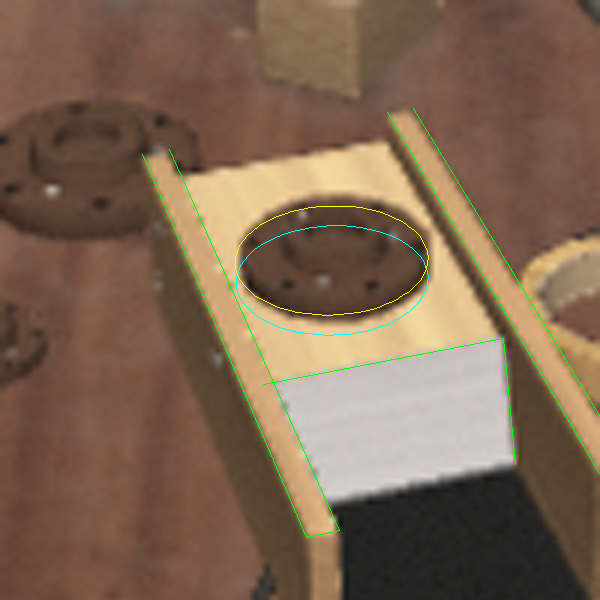

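View pics/ov_c.png

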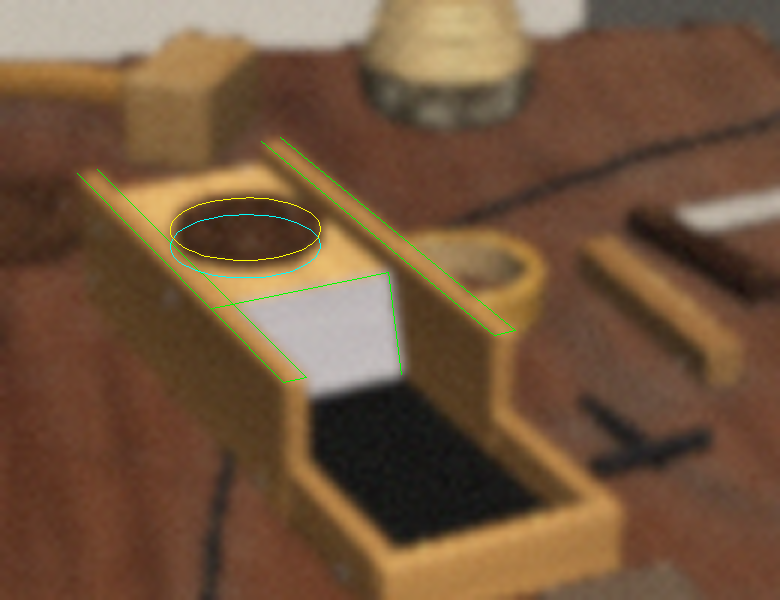

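The deck disc is middle-sized with the hub up, and its centre is at about chute (-67,-4) mm. The chute origin is (0.510, 0.095) with yaw -1.298. Next I'll work out the approach in tool axes.

```bash
cat > go.py <<'E'
from h import *
import sys
p=np.load('chute.npy') if False else np.array([.5102,.0950,-1.2976])
def delta(cx,cy,z):
    t=telemetry.observe(); Rt=R.from_rotvec(t['tool_rot']).as_matrix(); a=p[2]
    W=np.array([p[0]+np.cos(a)*cx-np.sin(a)*cy,p[1]+np.sin(a)*cx+np.cos(a)*cy,z])
    X=np.array([-np.sin(a),np.cos(a),0]); Z=np.array([0,0,-1.]); Y=np.cross(Z,X)
    G=np.stack([X,Y,Z],1)
    v=t['tool_pos']-[p[0],p[1],0]
    print('t',t['time'],'chute',np.round([np.cos(a)*v[0]+np.sin(a)*v[1],-np.sin(a)*v[0]+np.cos(a)*v[1],v[2]],4),'F',np.round(t['ft_force'],1),'op',t['opening'])
    print('shift',np.round(Rt.T@(W-t['tool_pos']),4),'turn',np.round(R.from_matrix(Rt.T@G).as_rotvec(),4),'W',W)
if len(sys.argv)>1: delta(*map(float,sys.argv[1:4]))
E
python3 go.py -.136 -.002 .15
```

```text
t 0.15 chute [-0.4472 -0.1785  0.2309] F [-0.1  1.3  0.2] op 1.003869259974086
shift [-0.1239  0.3356  0.0809] turn [3.000e-04 1.000e-03 8.698e-01] W [0.47157993 0.2254166  0.15      ]
```

Call:
arm_command([
  [[0.03,-0.0155,0.042,0.01,0,0,0.11],[0.03,-0.031,0.084,0.02,0,0,0.22],[0.03,-0.0465,0.126,0.03,0,0,0.33],[0.03,-0.062,0.168,0.04,0,0,0.44],[0.03,-0.0775,0.21,0.05,0,0,0.55],[0.03,-0.093,0.252,0.06,0,0,0.66],[0.03,-0.1085,0.294,0.07,0,0,0.77],[0.03,-0.124,0.3356,0.081,0,0,0.87]],
])

```text
time: 0.95
tool_pos: [0.4728, 0.2241, 0.1499]
tool_rot: [-3.113, -0.42, -0.0]
ft_force: [0.8, 1.4, 1.4]
opening: 0.356
```

```bash
python3 go.py -.136 -.002 .085; python3 -c "
from h import *
d=snap('side','s1.png');i=d['image'][60:230,160:360];cv2.imwrite('pics/s1c.png',cv2.resize(i,None,fx=3.5,fy=3.5,interpolation=2))"
```

```text
t 0.95 chute [-0.1344 -0.0012  0.1499] F [0.8 1.4 1.4] op 0.355791926475836
shift [-0.0008 -0.0016  0.0649] turn [-0.0001 -0.0001 -0.0047] W [0.47157993 0.2254166  0.085     ]
```

View pics/s1c.png

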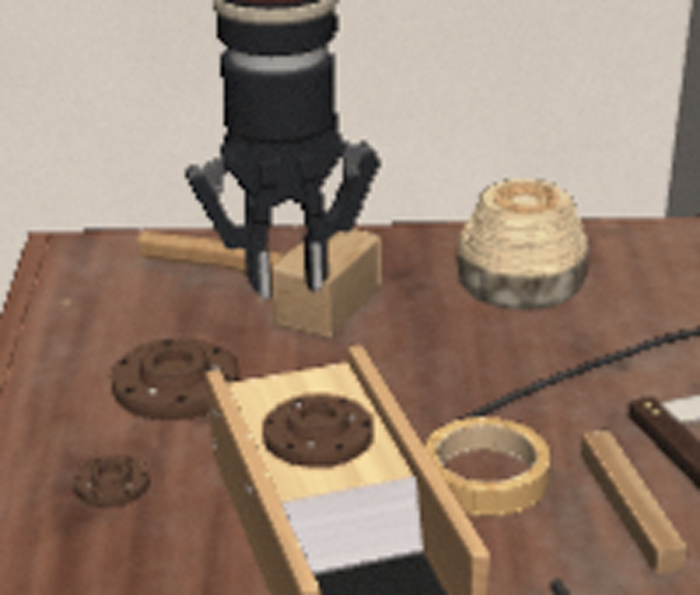

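Call:
arm_command([
  [[0.03,-0.0005,-0.001,0.025,0,0,-0.004],[0.03,-0.0008,-0.0016,0.05,0,0,-0.0047],[0.03,-0.0008,-0.0016,0.062,0,0,-0.0047],[0.03,-0.0008,-0.0016,0.07,0,0,-0.0047],[0.03,-0.0008,-0.0016,0.075,0,0,-0.0047],[0.03,-0.0008,-0.0016,0.079,0,0,-0.0047],[0.03,-0.0008,-0.0016,0.081,0,0,-0.0047],[0.03,-0.0008,-0.0016,0.082,0,0,-0.0047]],
])

```text
time: 1.8
tool_pos: [0.4708, 0.2271, 0.0686]
tool_rot: [-3.111, -0.435, -0.001]
ft_force: [-0.7, -0.1, 0.4]
opening: 0.352
```

```bash
python3 go.py -.112 -.002 .068; python3 -c "
from h import *
d=snap('side','s2.png');i=d['image'][120:230,190:330];cv2.imwrite('pics/s2c.png',cv2.resize(i,None,fx=5,fy=5,interpolation=2))"
```

```text
t 1.8 chute [-0.1379 -0.0023  0.0686] F [-0.7 -0.1  0.4] op 0.3522686213021087
shift [0.0002 0.0259 0.0006] turn [-0.     -0.0007  0.0046] W [0.47805539 0.20230668 0.068     ]
```

View pics/s2c.png

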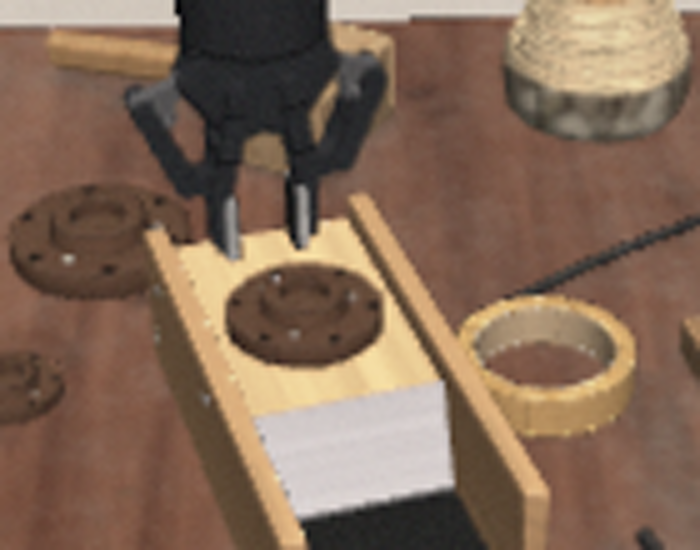

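Call:
arm_command([
  [[0.03,0.0,0.004,0.001,0,0,0.002],[0.03,0.0,0.008,0.001,0,0,0.003],[0.03,0.0,0.012,0.001,0,0,0.003],[0.03,0.0,0.016,0.001,0,0,0.003],[0.03,0.0,0.019,0.001,0,0,0.003],[0.03,0.0,0.022,0.001,0,0,0.003],[0.03,0.0,0.025,0.001,0,0,0.003],[0.03,0.0,0.028,0.001,0,0,0.003]],
])

```text
time: 2.65
tool_pos: [0.4783, 0.1999, 0.0673]
tool_rot: [-3.112, -0.43, -0.0]
ft_force: [-0.4, 1.5, -0.2]
opening: 0.35
```

```bash
python3 go.py -.08 -.002 .067; python3 -c "
from h import *
d=snap('side','s3.png');i=d['image'][120:230,190:330];cv2.imwrite('pics/s3c.png',cv2.resize(i,None,fx=5,fy=5,interpolation=2))"
```

```text
t 2.65 chute [-0.1097 -0.0024  0.0673] F [-0.4  1.5 -0.2] op 0.3500537480118003
shift [0.0004 0.0297 0.0003] turn [-0.0002 -0.0001  0.0016] W [0.48668933 0.17149345 0.067     ]
```

View pics/s3c.png

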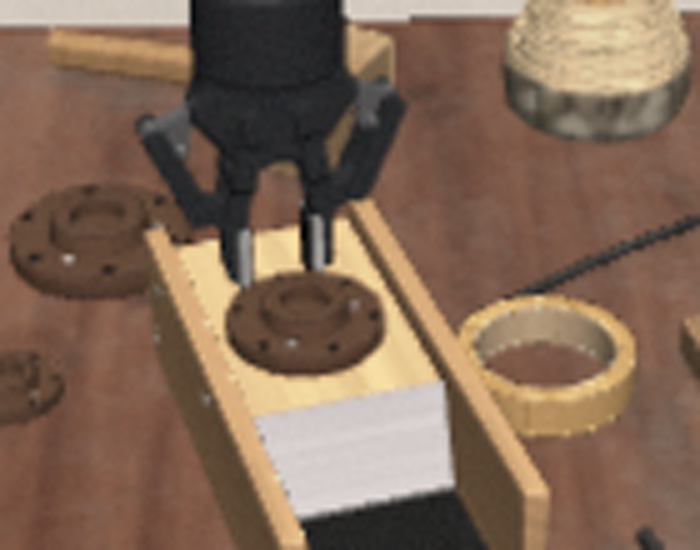

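The fingers have contacted the plate's rear rim, with the plate ahead of them at (306,320) in the crop. I'll keep pushing slowly.

Call:
arm_command([
  [[0.03,0.0005,0.0035,0.0005,0,0,0.0],[0.03,0.001,0.007,0.0005,0,0,0.0],[0.03,0.0015,0.0105,0.0005,0,0,0.0],[0.03,0.0015,0.014,0.0005,0,0,0.0],[0.03,0.0015,0.0175,0.0005,0,0,0.0],[0.03,0.0015,0.021,0.0005,0,0,0.0],[0.03,0.0015,0.0245,0.0005,0,0,0.0],[0.03,0.0015,0.028,0.0005,0,0,0.0]],
])

```text
time: 3.5
tool_pos: [0.4873, 0.1732, 0.0668]
tool_rot: [-3.112, -0.43, -0.0]
ft_force: [-1.0, 1.9, 1.0]
opening: 0.353
```

Call:
arm_command([
  [[0.03,0,0.003,0,0,0,0.0],[0.03,0,0.006,0,0,0,0.0],[0.03,0,0.009,0,0,0,0.0],[0.03,0,0.012,0,0,0,0.0],[0.03,0,0.015,0,0,0,0.0],[0.03,0,0.018,0,0,0,0.0]],
])

```text
time: 4.1
tool_pos: [0.4921, 0.156, 0.0668]
tool_rot: [-3.112, -0.43, 0.0]
ft_force: [-0.7, 2.3, 1.4]
opening: 0.349
```

```bash
python3 go.py -.05 -.001 .067; python3 -c "
from h import *
d=snap('side','s4.png');i=d['image'][120:230,190:330];cv2.imwrite('pics/s4c.png',cv2.resize(i,None,fx=5,fy=5,interpolation=2))"
```

```text
t 4.1 chute [-0.0636 -0.0009  0.0668] F [-0.7  2.3  1.4] op 0.34935209816587254
shift [-0.0001  0.0136 -0.0002] turn [-0.      0.      0.0016] W [0.49574656 0.14287586 0.067     ]
```

View pics/s4c.png

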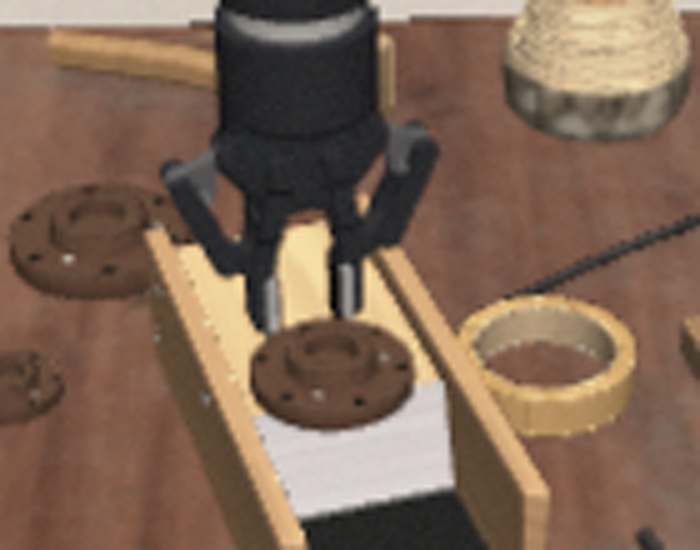

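The plate is now about 25 mm over the edge at (332,372), and still level and centred. I'll go on slowly.

Call:
arm_command([
  [[0.03,0,0.003,0,0,0,0.0],[0.03,0,0.006,0,0,0,0.0],[0.03,0,0.009,0,0,0,0.0],[0.03,0,0.012,0,0,0,0.0],[0.03,0,0.015,0,0,0,0.0],[0.03,0,0.018,0,0,0,0.0]],
])

```text
time: 4.75
tool_pos: [0.497, 0.1386, 0.0668]
tool_rot: [3.112, 0.43, -0.0]
ft_force: [-0.3, 1.5, 2.5]
opening: 0.352
```

```bash
python3 go.py -.03 -.001 .067; python3 -c "
from h import *
d=snap('side','s5.png');i=d['image'][130:240,190:330];cv2.imwrite('pics/s5c.png',cv2.resize(i,None,fx=5,fy=5,interpolation=2))"
```

```text
t 4.75 chute [-0.0455 -0.0009  0.0668] F [-0.3  1.5  2.5] op 0.35172378433118767
shift [-0.0001  0.0155 -0.0002] turn [-0.      0.      0.0015] W [0.50114277 0.12361759 0.067     ]
```

View pics/s5c.png

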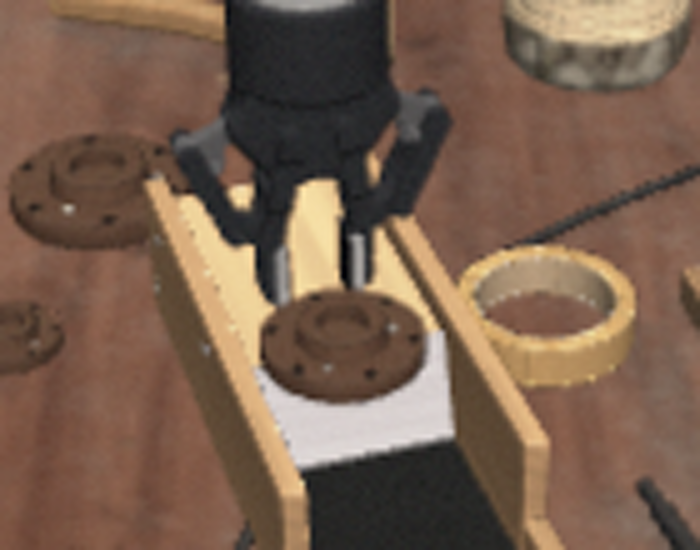

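Call:
arm_command([
  [[0.03,0,0.0025,0,0,0,0.0],[0.03,0,0.005,0,0,0,0.0],[0.03,0,0.0075,0,0,0,0.0],[0.03,0,0.01,0,0,0,0.0],[0.03,0,0.0125,0,0,0,0.0],[0.03,0,0.015,0,0,0,0.0]],
])

```text
time: 5.4
tool_pos: [0.5011, 0.1239, 0.0667]
tool_rot: [3.112, 0.43, -0.0]
ft_force: [-0.4, -0.5, 0.3]
opening: 0.36
```

```bash
python3 go.py -.01 -.001 .067; python3 -c "
from h import *
d=snap('side','s6.png');i=d['image'][130:250,190:330];cv2.imwrite('pics/s6c.png',cv2.resize(i,None,fx=5,fy=5,interpolation=2))"
```

```text
t 5.4 chute [-0.0303 -0.001   0.0667] F [-0.4 -0.5  0.3] op 0.359938844126838
shift [-0.      0.0203 -0.0003] turn [0.0005 0.0003 0.0013] W [0.50653898 0.10435932 0.067     ]
```

View pics/s6c.png

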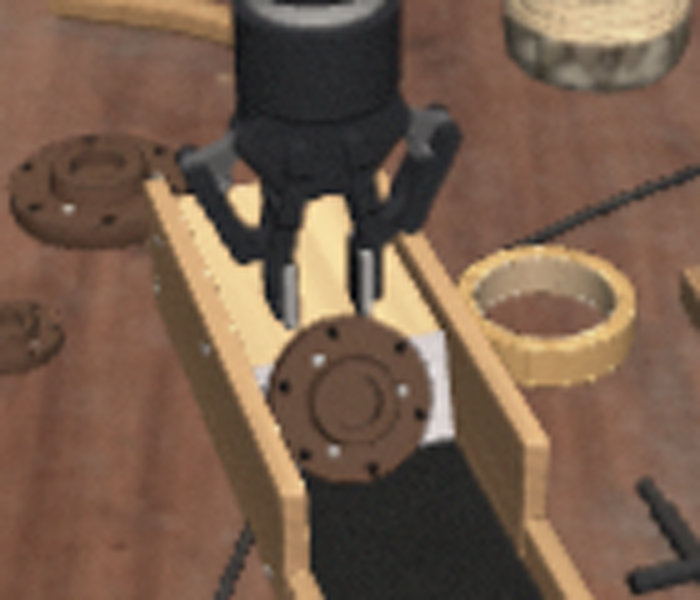

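The plate has tipped onto the ramp with the hub facing downhill. I'll hold, look, then push it over.

Call:
arm_command([
  [[0.03,0,0.001,0,0,0,0.0],[0.03,0,0.001,0,0,0,0.0],[0.03,0,0.001,0,0,0,0.0],[0.03,0,0.001,0,0,0,0.0]],
])

```text
time: 5.85
tool_pos: [0.5013, 0.1235, 0.0668]
tool_rot: [3.112, 0.43, 0.0]
ft_force: [-0.4, 0.2, -0.6]
opening: 0.353
```

```bash
python3 go.py -.01 -.001 .067; python3 -c "
from h import *
d=snap('side','s7.png');i=d['image'][130:250,190:330];cv2.imwrite('pics/s7c.png',cv2.resize(i,None,fx=5,fy=5,interpolation=2))"
```

```text
t 5.85 chute [-0.0298 -0.0009  0.0668] F [-0.4  0.2 -0.6] op 0.35341536216607483
shift [-0.0002  0.0198 -0.0002] turn [0.     0.     0.0016] W [0.50653898 0.10435932 0.067     ]
```

View pics/s7c.png

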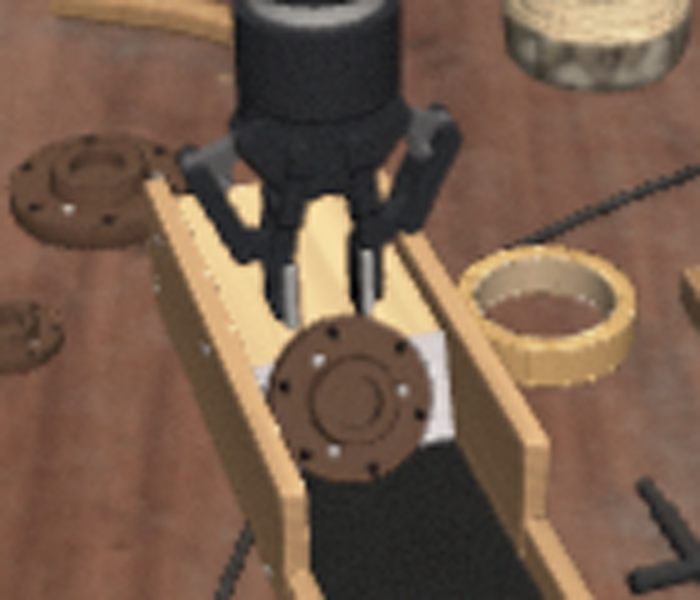

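It came to rest leaning at (350,400). I'll shut the fingers so the rim can't slip between them, then push on.

Call:
arm_command([
  [[0.0,0,0,0,0,0,0],[0.0,0,0,0,0,0,0],[0.0,0,0,0,0,0,0],[0.0,0,0.003,0.0005,0,0,0],[0.0,0,0.006,0.0005,0,0,0],[0.0,0,0.009,0.0005,0,0,0],[0.0,0,0.012,0.0005,0,0,0],[0.0,0,0.015,0.0005,0,0,0]],
])

```text
time: 6.7
tool_pos: [0.5054, 0.1087, 0.0663]
tool_rot: [-3.112, -0.43, 0.0]
ft_force: [-0.4, -0.0, 0.2]
opening: -0.004
```

Call:
arm_command([
  [[0.0,0,0.003,0,0,0,0],[0.0,0,0.006,0,0,0,0],[0.0,0,0.009,0,0,0,0],[0.0,0,0.012,0,0,0,0],[0.0,0,0.015,0,0,0,0],[0.0,0,0.018,0,0,0,0],[0.0,0,0.021,0,0,0,0]],
])

```text
time: 7.4
tool_pos: [0.5112, 0.0885, 0.0663]
tool_rot: [3.112, 0.43, 0.0]
ft_force: [0.8, 0.2, 0.1]
opening: -0.002
```

```bash
python3 go.py .045 -.001 .066; python3 -c "
from h import *
d=snap('side','s8.png');i=d['image'][130:250,190:330];cv2.imwrite('pics/s8c.png',cv2.resize(i,None,fx=5,fy=5,interpolation=2))"
```

```text
t 7.4 chute [ 0.0065 -0.0008  0.0663] F [0.8 0.2 0.1] op -0.001557314668648662
shift [-0.0003  0.0385  0.0003] turn [ 0.     -0.      0.0015] W [0.52137856 0.05139909 0.066     ]
```

View pics/s8c.png

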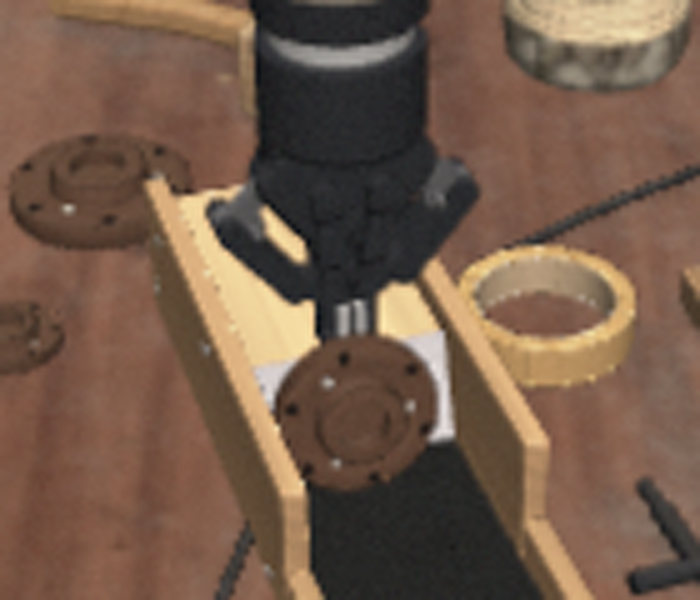

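The fingers are behind the plate at (350,330) and it is standing up more steeply. I'll keep pushing.

Call:
arm_command([
  [[0.0,0,0.003,0,0,0,0],[0.0,0,0.006,0,0,0,0],[0.0,0,0.009,0,0,0,0],[0.0,0,0.012,0,0,0,0],[0.0,0,0.015,0,0,0,0],[0.0,0,0.018,0,0,0,0],[0.0,0,0.021,0,0,0,0]],
])

```text
time: 8.15
tool_pos: [0.5169, 0.0683, 0.0663]
tool_rot: [3.112, 0.43, 0.0]
ft_force: [0.3, -0.0, 0.4]
opening: -0.001
```

```bash
python3 go.py .045 -.001 .066; python3 -c "
from h import *
d=snap('side','s9.png');i=d['image'][130:250,190:330];cv2.imwrite('pics/s9c.png',cv2.resize(i,None,fx=5,fy=5,interpolation=2))"
```

```text
t 8.15 chute [ 0.0275 -0.0008  0.0663] F [ 0.3 -0.   0.4] op -0.0013504739040582732
shift [-0.0003  0.0175  0.0003] turn [ 0.     -0.      0.0014] W [0.52137856 0.05139909 0.066     ]
```

View pics/s9c.png

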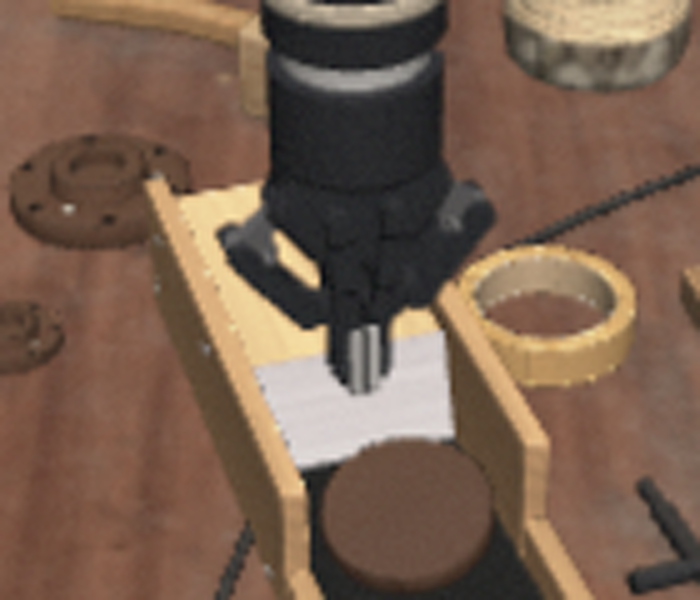

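It flipped, and the flat face is up at (408,510). I'll retreat straight up and then verify.

Call:
arm_command([
  [[0.0,0,-0.005,-0.02,0,0,0],[0.0,0,-0.01,-0.05,0,0,0],[0.0,0,-0.02,-0.08,0,0,0],[0.0,0,-0.04,-0.12,0,0,0],[0.0,0,-0.06,-0.15,0,0,0],[0.0,0,-0.06,-0.15,0,0,0],[0.0,0,-0.06,-0.15,0,0,0],[0.0,0,-0.06,-0.15,0,0,0]],
])

```text
time: 9.0
tool_pos: [0.5, 0.1259, 0.2153]
tool_rot: [3.112, 0.43, -0.003]
ft_force: [0.0, -0.4, 0.2]
opening: -0.005
```

```bash
python3 go.py 0 0 .2
cat > chk.py <<'E'
from h import *
p=np.array([.5102,.0950,-1.2976])
for n,o,sz in (('side',(200,160),(160,160)),('scene',(200,150),(140,120))):
    a=snap(n,n+'f1.png'); 
    im=a['image']; d=a
    k=5 if n=='scene' else 3.75
    cr=cv2.resize(im[o[1]:o[1]+sz[1],o[0]:o[0]+sz[0]],None,fx=k,fy=k,interpolation=2)
    # expected level outlines: mounting face at z=.032
    import sys
    x,y=map(float,sys.argv[1:3]); th=np.linspace(0,2*np.pi,80)
    for z,c in ((.032,(0,255,255)),):
        P=[]
        for t in th:
            q=(x+.04*np.cos(t),y+.04*np.sin(t)); A=p[2]
            w=(p[0]+np.cos(A)*q[0]-np.sin(A)*q[1],p[1]+np.sin(A)*q[0]+np.cos(A)*q[1],z)
            uv=w2px(d,w); P.append([(uv[i]+.5-o[i])*k-.5 for i in (0,1)])
        cv2.polylines(cr,[np.array(P,np.int32)],True,c,1)
    cv2.imwrite('pics/f_%s_%s.png'%(n,sys.argv[3]),cr)
E
python3 chk.py .075 0 a
```

```text
t 9.0 chute [-0.0325 -0.0015  0.2153] F [ 0.  -0.4  0.2] op -0.004822969737056096
shift [0.0015 0.0325 0.0153] turn [-0.0001  0.0016  0.0013] W [0.5102 0.095  0.2   ]
```

View pics/f_side_a.png

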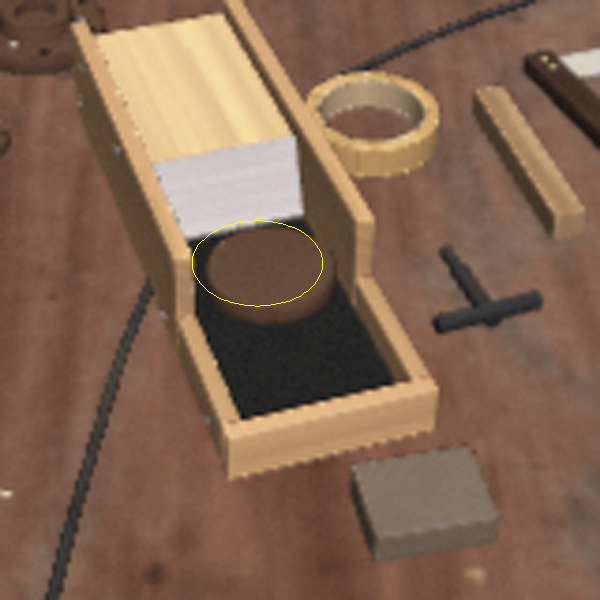

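View pics/f_scene_a.png

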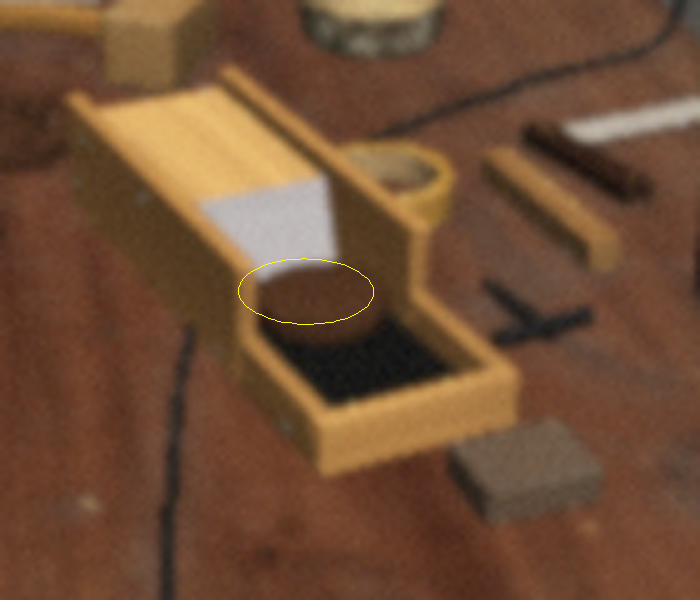

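```bash
python3 chk.py .082 .006 b; python3 go.py 0 0 .2; python3 -c "
import cv2,numpy as np
a=cv2.imread('pics/f_side_b.png')[180:360,140:380];b=cv2.imread('pics/f_scene_b.png')[220:370,220:420]
a=cv2.resize(a,(480,360),interpolation=2);b=cv2.resize(b,(320,240),interpolation=2)
c=np.zeros((360,800,3),np.uint8);c[:,:480]=a;c[:240,480:]=b;cv2.imwrite('pics/fb.png',c)"
```

```text
t 9.2 chute [-0.0324 -0.0014  0.2154] F [-0.1 -0.4 -0.3] op 0.0011256642178077835
shift [0.0014 0.0324 0.0154] turn [-0.0003  0.0017  0.0008] W [0.5102 0.095  0.2   ]
```

View pics/fb.png

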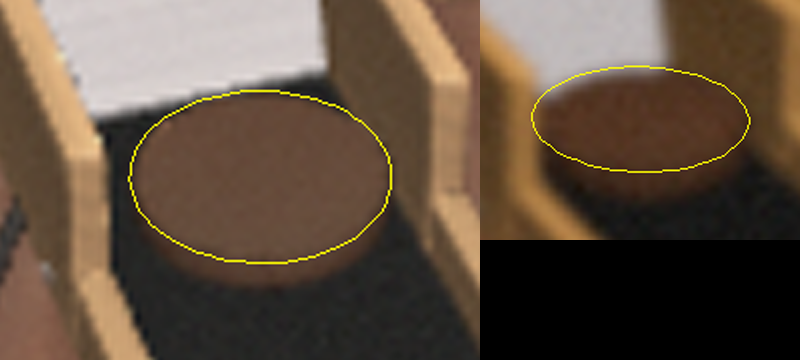

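The plate's flat face matches a level 80 mm circle at z = 32 mm in the side view, centred at about chute (82, 6) mm. The gripper is well clear, so I'm handing the job in.

```bash
python3 -c "
from cell import bot
print(bot.close_job())"
```

```text
the job is handed in; nothing more can be done
None
```

The faceplate is flipped and lying in the landing bay, hub down and flat face up, and the job is handed in. I pushed the middle-sized plate off the deck at about 30 mm/s with the fingers slightly open. It stopped leaning on the ramp, so I shut the fingers and tipped it over with a low push past the edge. I then drew the gripper back, up and clear. The clock read about 9 s of the allowed 40 s.

- **Plate position:** in the side view, its flat face matches a level 80 mm circle at height 32 mm. The centre is about 82 mm downhill of the deck edge and 6 mm off the middle line, well inside the limits. The scene view is blurrier and sits about 2 mm off that outline, which is within the calibration error.
- **Other objects:** the sanding block, chuck key and tape roll look to be where they started. I compared them only by eye in the pictures and did not measure them.
- **Forces:** the wrist readings I took stayed below about 3 N.

No check failed.

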